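Demould a plaster cast held under two bars

TASK

Take the plaster cast out of its mould without breaking it and lay it on the slatted drying rack, rib up, in the middle and lengthwise along the rack, then let go. Both ends of the cast are caught under the steel bars: it has to be slid towards the one bar that has a deep pocket under it, which you cannot see and must feel, until its other end is free to be tilted up and drawn out. Set it down rather than dropping it, and do not push the other things on the bench about.

Things in the scene. Friction and masses are not known exactly. Their poses are not given: they have to be found in the camera images.
- mould: fixed plywood mould, 200 x 94 x 34 mm (x, y, z), origin at the centre of its underside, z up. Open cavity along its x: floor 15 mm above the origin, 54 mm wide in y, side walls 20 mm thick, tops at 24 mm. Under the bar at one end the pocket ends at |x| = 76 mm, under the other at 64 mm; which is which differs from run to run and cannot be seen.
- bar_p (a point): steel bar across the mould's +x end: middle of its inner edge, on top (50 mm from the mould's centre, 34 mm high). The bar is 6 mm thick, 13 mm clear above the cavity floor, and covers all from here to the mould's end; bolt heads over the side walls reach 41 mm.
- bar_n (a point): steel bar across the mould's -x end: middle of its inner edge, on top (50 mm from the mould's centre, 34 mm high). The bar is 6 mm thick, 13 mm clear above the cavity floor, and covers all from here to the mould's end; bolt heads over the side walls reach 41 mm.
- cast: loose white plaster cast, about 0.2 kg: plate 120 x 50 x 7 mm (x, y, z) with a centred rib on top, 52 mm long in x, 22 mm wide, 7 to 42 mm high. Origin: centre of the underside, z up. Starts on the cavity floor about centred, 10 mm of each end under a bar; slides 16 mm one way (the other end then comes 6 mm clear of its bar), 4 mm the other. Brittle: over 60 N against the mould breaks it.
- rack: fixed slatted wooden drying rack, 210 x 110 x 30 mm (x, y, z), long along its x, seven flat slats across it; origin at the centre of its underside, z up.
- rack_top (a point): the middle of the rack's top face, 30 mm above its underside; axes as the rack's.
- jar: bystander: glue jar with a steel cap, diameter 60 mm, 85 mm high, origin at the centre of its base; leave it alone.
- baluster: bystander: small turned dark wood baluster standing on end, diameter 52 mm, 100 mm high, origin at the centre of its base; leave it alone.
- brush: bystander: brush lying flat on the bench, origin at the middle of its underside; leave it alone.
Not all that is in view belongs to the job. What is shaped like the rack but purple is not meant.

How it is judged:
By the outcome, as a careful person would: the job done as asked, in the order asked, and still so for the second after the job is handed in, with the robot touching nothing.
It also fails if it takes over 45 s, if anything falls off the work surface, if the arm or the gripper's body presses on something with over 40 N, if the wrist force passes 120 N, or if a joint passes its speed limit or range.

ROBOT

A 6-joint arm with a two-finger parallel gripper is mounted at the origin on the work surface. World frame = base frame: x ahead of the robot, y to its left, z up, the work surface at z = 0. Lengths are in mm, angles in rad, forces in N, time in s.
With the tool pointing down it reaches from about 325 to 850 mm from the base axis. Payload 15.5 kg.
Tool frame: the origin (TCP) lies between the finger pads; the fingertips stand 19 mm ahead of it and the grasp point (between the pads) is the TCP (r.tcp_to_tips is the distance from the TCP to the fingertips, in mm); z points along the fingers, y is the line along which they close (so a half turn about z gives the same grasp; the last joint's range is limited). The gripper opens to 91 mm and grips with 3 to 60 N. Pads are 32 mm wide; open, the fingers measure 118 mm over their backs; the gripper's body (76 mm by 178 mm) begins 60 mm behind the grasp point.
Start: joints at [1.202, 0.494, 1.345, -0, 1.302, -0.096], TCP at [168.99, 601.722, 232.915] pointing down, gripper open.
Joint ranges: [-2.91, 2.91], [-0.82, 2.16], [0.22, 2.67], [-1.22, 4.37], [0.12, 2.79], [-3.08, 3.08]. Speed limits (rad/s): [1.89, 1.89, 2.57, 3.01, 3.01, 3.01].

INTERFACE

Orientations are given as a 3x3 rotation matrix whose columns are the frame's x, y, z axes.
In Python, from station import r, cams gives the robot as it stands.
- The arm moves only by the shell command python3 -m creep 'ROWS' [FORCE]. ROWS is JSON, a list of rows, each an object with "grip": the opening in per cent of the stroke, from 0 (shut) to 100 (fully open); "linear": the shift along the tool's x, y, z in cm, a list of three; "yaw": the turn about the tool's z in rad. A call has exactly 10 rows; each row is the pose to reach, as a shift and turn from the pose commanded when the call began, along the tool's axes at that moment; what a row does not reach only later rows make up. A row lasts 1/12 s, in which the tool goes at most 41.7 mm and 7.16 degrees, less where a joint would pass 70% of its speed; a pose out of reach is approached as far as the arm can. A call with a gripper value outside its range is refused whole. The fingers move at their own pace and stop on an object; FORCE is the grip in N (left out, the last holds). Time passes only in rows, so rows that repeat a pose let the fingers close, or fill a call up. It gives the time, the measured TCP pose, the force, the opening and the grip force at its end, in the units of the state.
- r.sense(): the state, without advancing time (a new reading comes with each control period).
- cams.read_camera(name): name is "scene" or "top"; returns (picture, depth): 480x640x3 uint8, blue, green, red; 480x640 float32, mm along the optical axis (not along the pixel's ray), 0 where there is no reading.
- cams.camera_params(name): a dict with "fx", "fy", "cx", "cy" (pixels), "k1" (the pictures are not rectified: a ray, as slopes to the right and down, at radius r is drawn at 1 + k1 r^2 times it, then the intrinsics apply), "rvec" (rotation vector, rad) and "tvec" (3), from world to camera coordinates, as OpenCV has them. Camera axes: x right, y down, z forward; pixel columns grow to the right and rows downward; lengths in mm; the calibration is good to about 2 mm. A picture is of the moment at which its call begins. camera_params takes no time and is no camera call.
- r.hand_in(): hands the job in; it is judged then, once.
The state is a dict: "t": time; "q": joint angles; "qd": joint speeds; "joint_torque": joint torques, N m; "position": TCP position; "tcp_rot": TCP orientation; "ft_force": force on the tool from outside, world axes, zero at the start; "moment": the same for the moment, N m; "gripper_width": opening from 0.0 (shut) to 1.0 (fully open); "grasp_force": force on a finger pad.
Only numpy, scipy, OpenCV 4.12 (cv2) and the standard library are available. Lean on these libraries where they do the work, as an engineer would, in place of code of your own. Each camera call takes 0.05 s, during which the arm holds its last target. There are 200 camera calls.

## Working session

There is one attempt and no reset: what is moved stays moved. The work goes in short steps, Python scripts to look and compute and a shell command to move; the robot and the scene stay as the last step left them, time stands still between calls to the robot, and variables do not carry over. Pictures are saved under pics/ and viewed, at most 10 in all, crops included, and the job is handed in when it is done.

```bash
ls; mkdir -p pics; python3 - <<'E'
from station import r,cams
import cv2,numpy as np
for n in("top","scene"):
    p,d=cams.read_camera(n);cv2.imwrite(f"pics/{n}0.png",p);np.save(f"{n}0.npy",d);print(n,cams.camera_params(n))
s=r.sense();print(s)
E
```

```text
pics
top {'fx': 528.2534544149814, 'fy': 528.2534544149814, 'cx': 320.58421927934927, 'cy': 234.68996844166676, 'k1': -0.0887339531902413, 'rvec': array([ 2.14366785, -2.17481031,  0.16312152]), 'tvec': array([  -3.25667815,  524.45574837, 1169.91477521])}
scene {'fx': 467.0027639314385, 'fy': 467.0027639314385, 'cx': 317.8537565792774, 'cy': 242.77759566590117, 'k1': 0.007806398269099507, 'rvec': array([ 0.83552654,  2.58928463, -1.01871889]), 'tvec': array([ 420.15383179, -202.08306116, 1405.99577603])}
{'t': 0.1, 'q': array([ 1.20146150e+00,  4.94122262e-01,  1.34605746e+00,  1.97688117e-05,
        1.30248148e+00, -9.54966979e-02]), 'qd': array([ 0.00044011, -0.00080624, -0.00182228, -0.00019915,  0.00114262,
        0.0006294 ]), 'joint_torque': array([ 1.75302965e-03, -8.80249000e+01, -3.82542801e+01,  7.08009512e-02,
        4.84028540e-02, -3.30157661e-05]), 'position': array([168.89443334, 601.42587228, 232.40108607]), 'tcp_rot': array([[-9.62738606e-01,  2.70433382e-01, -4.03516850e-04],
       [ 2.70433656e-01,  9.62738105e-01, -9.89612363e-04],
       [ 1.20856829e-04, -1.06186256e-03, -9.99999429e-01]]), 'ft_force': array([ 0.49562884, -0.04584834,  0.65064233]), 'moment': array([ 0.00396254,  0.06952846, -0.05392239]), 'grasp_force': 0.0, 'gripper_width': 0.9981944673027309}
```

View pics/top0.png

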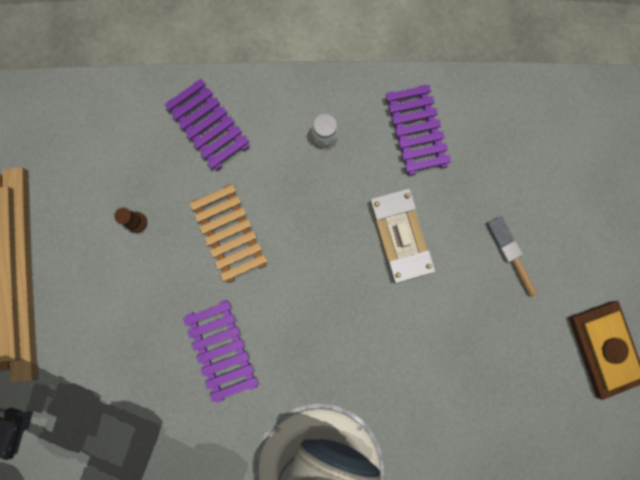

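View pics/scene0.png

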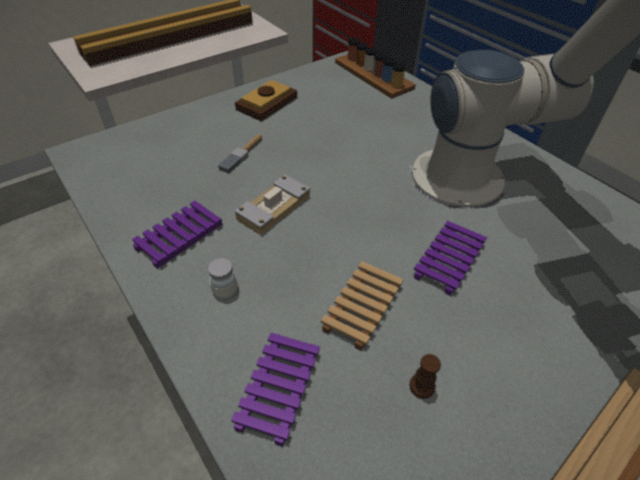

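The top view shows the mould at (403,236), with white bars at its ends (392,203) and (410,268). There are four rack shapes: natural wood at (228,233), and purple at (207,123), (418,130) and (221,350). The wooden one is meant, because purple is excluded. I'll measure both and confirm in one crop.

```bash
cat > h.py <<'E'
import cv2,numpy as np
from station import r,cams
def cloud(n,d):
    P=cams.camera_params(n);K=np.array([[P['fx'],0,P['cx']],[0,P['fy'],P['cy']],[0,0,1]])
    v,u=np.mgrid[:480,:640];uv=np.stack([u,v],-1).reshape(-1,1,2).astype(float)
    s=cv2.undistortPoints(uv,K,np.array([P['k1'],0,0,0,0])).reshape(480,640,2)
    X=np.dstack([s,np.ones((480,640))])*d[...,None]
    R=cv2.Rodrigues(P['rvec'])[0];return (X-P['tvec'])@R
def proj(n,X):
    P=cams.camera_params(n);K=np.array([[P['fx'],0,P['cx']],[0,P['fy'],P['cy']],[0,0,1]])
    return cv2.projectPoints(np.array(X,float).reshape(-1,3),P['rvec'],P['tvec'],K,np.array([P['k1'],0,0,0,0]))[0].reshape(-1,2)
E
python3 - <<'E'
from h import *
d=np.load('top0.npy');p=cv2.imread('pics/top0.png');C=cloud('top',d)
for n,(a,b,c,e),zr in(('mould',(365,440,180,290),(18,48)),('rack',(182,275,178,290),(20,40)),('rib',(385,420,212,255),(48,75)),('jar',(305,345,105,155),(30,110)),('bal',(105,155,200,240),(30,130)),('brush',(480,540,205,300),(5,60))):
    m=np.zeros(d.shape,bool);m[c:e,a:b]=1;m&=(d>0)&(C[...,2]>zr[0])&(C[...,2]<zr[1])
    Q=C[m];(x,y),wh,an=cv2.minAreaRect(Q[:,:2].astype(np.float32));bx=cv2.boxPoints(((x,y),wh,an))
    L=max((bx[1]-bx[0],bx[2]-bx[1]),key=np.linalg.norm)
    print(n,m.sum(),np.round([x,y,*wh],1),'long axis deg',np.degrees(np.arctan2(L[1],L[0])).round(1),'z',np.percentile(Q[:,2],[5,50,95]).round(1))
print(C[300,320],C[160,280])
a=cv2.resize(p[180:292,185:280],None,fx=4,fy=4,interpolation=2);b=cv2.resize(p[180:292,355:450],None,fx=4,fy=4,interpolation=2)
cv2.imwrite('pics/crop1.png',np.hstack([a,b]))
E
```

```text
mould 3296 [ 522.5 -198.6  200.7   96.2] long axis deg 14.9 z [20.3 31.3 37.8]
rack 3011 [535.  203.6 209.6 111. ] long axis deg 24.0 z [21.8 29.5 33.6]
rib 234 [ 522.1 -198.5   51.1   23.4] long axis deg 15.6 z [52.6 56.7 60.5]
jar 628 [766.  -22.1  55.3  56.2] long axis deg -59.5 z [40.  82.9 87.8]
bal 371 [564.  422.   36.9  37.9] long axis deg -64.0 z [ 50.3  97.2 102.8]
brush 1264 [ 481.3 -459.6  143.   227. ] long axis deg -4.1 z [ 5.8 17.8 22.6]
[376.6669494   -7.69560807   2.23837683] [ 7.11203246e+02  8.31003785e+01 -1.72362653e-01]
```

View pics/crop1.png

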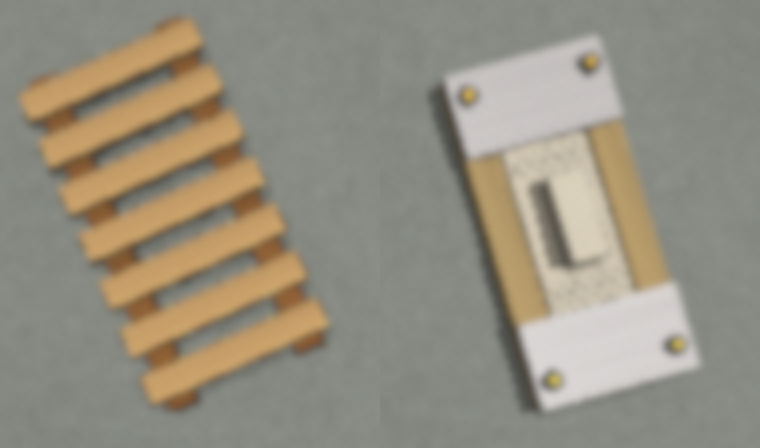

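The crop confirms it: left is the wooden seven-slat rack, right is the mould with white bars and bolt heads and the cast's rib between them. The mould is at (522,-198.5), 15°; the rack is at (535,203.6), 24°. Moving now.

```bash
python3 -m creep '[{"grip":100,"linear":[-2.5,-3,0],"yaw":-0.05},{"grip":100,"linear":[-5,-6,0],"yaw":-0.11},{"grip":100,"linear":[-7.5,-9,0],"yaw":-0.16},{"grip":100,"linear":[-10,-12,0],"yaw":-0.21},{"grip":100,"linear":[-12.5,-15,0],"yaw":-0.27},{"grip":100,"linear":[-15,-18,0],"yaw":-0.32},{"grip":100,"linear":[-17.5,-21,0],"yaw":-0.37},{"grip":100,"linear":[-20,-24,0],"yaw":-0.43},{"grip":100,"linear":[-22.5,-27,0],"yaw":-0.48},{"grip":100,"linear":[-25,-30,0],"yaw":-0.536}]' 12
cat > to.py <<'E'
import sys
from h import *
x,y,z,a=map(float,sys.argv[1:5]);s=r.sense();R=s['tcp_rot']
th=np.arctan2(R[1,0],R[0,0]);w=-(np.radians(a)-th);w=(w+np.pi)%(2*np.pi)-np.pi
print('pos',s['position'].round(1),'q',s['q'].round(2),'t',s['t'],'lin cm',(R.T@(np.array([x,y,z])-s['position'])/10).round(2),'yaw',w.round(3))
E
python3 to.py 522.3 -198.5 130 195.2
```

```text
t: 0.93
position: [328.7, 243.5, 232.9]
tcp_rot: [[-0.965, -0.262, -0.0], [-0.262, 0.965, -0.0], [0.0, -0.0, -1.0]]
ft_force: [2.2, 0.6, 0.0]
gripper_width: 1.0
grasp_force: 0.0
pos [328.7 243.5 232.9] q [ 0.49  0.19  1.84 -0.    1.11 -1.34] t 0.9333 lin cm [ -7.11 -47.73  10.29] yaw -0.0
```

```bash
python3 -m creep '[{"grip":100,"linear":[-0.6,-4,0],"yaw":0},{"grip":100,"linear":[-1.2,-8,0],"yaw":0},{"grip":100,"linear":[-1.8,-12,0],"yaw":0},{"grip":100,"linear":[-2.4,-16,0],"yaw":0},{"grip":100,"linear":[-3,-20,0],"yaw":0},{"grip":100,"linear":[-3.6,-24,0],"yaw":0},{"grip":100,"linear":[-4.2,-28,0],"yaw":0},{"grip":100,"linear":[-4.8,-32,0],"yaw":0},{"grip":100,"linear":[-5.4,-36,0],"yaw":0},{"grip":100,"linear":[-6,-40,0],"yaw":0}]' 12
python3 -m creep '[{"grip":100,"linear":[-0.3,-2,2],"yaw":0},{"grip":100,"linear":[-0.6,-4,4],"yaw":0},{"grip":100,"linear":[-0.9,-6,6],"yaw":0},{"grip":100,"linear":[-1.1,-7.2,8],"yaw":0},{"grip":100,"linear":[-1.1,-7.7,10],"yaw":0},{"grip":100,"linear":[-1.1,-7.7,10.3],"yaw":0},{"grip":100,"linear":[-1.1,-7.7,10.3],"yaw":0},{"grip":100,"linear":[-1.1,-7.7,10.3],"yaw":0},{"grip":100,"linear":[-1.1,-7.7,10.3],"yaw":0},{"grip":100,"linear":[-1.1,-7.7,10.3],"yaw":0}]' 12
python3 to.py 522.3 -198.5 48 195.2
python3 - <<'E'
from h import *
p,d=cams.read_camera('scene')
u,v=proj('scene',[522,-198,50])[0];u,v=int(u),int(v);print(u,v)
cv2.imwrite('pics/s1.png',cv2.resize(p[v-60:v+45,u-70:u+70],None,fx=5,fy=5,interpolation=2))
E
```

```text
t: 1.77
position: [490.4, -127.6, 232.8]
tcp_rot: [[-0.966, -0.259, -0.0], [-0.259, 0.966, 0.0], [0.0, 0.0, -1.0]]
ft_force: [0.6, 1.2, 0.5]
gripper_width: 0.999
grasp_force: 0.0
t: 2.6
position: [521.2, -196.8, 131.2]
tcp_rot: [[-0.966, -0.26, 0.002], [-0.26, 0.966, -0.001], [-0.001, -0.001, -1.0]]
ft_force: [-0.1, -0.7, -0.4]
gripper_width: 1.003
grasp_force: 0.0
pos [ 521.2 -196.8  131.2] q [-0.47  0.52  1.63  0.    0.99 -2.3 ] t 2.6 lin cm [-0.05 -0.19  8.32] yaw -0.003
274 193
```

View pics/s1.png

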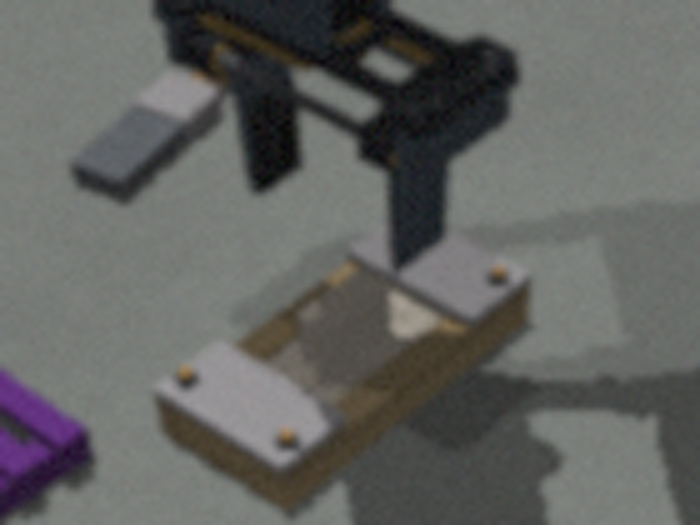

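The open fingers hang over the mould on either side of the rib, aligned with it. I'll lower, then close gently.

```bash
python3 -m creep '[{"grip":60,"linear":[-0.05,-0.2,1],"yaw":0},{"grip":60,"linear":[-0.05,-0.2,2.5],"yaw":0},{"grip":60,"linear":[-0.05,-0.2,4],"yaw":0},{"grip":60,"linear":[-0.05,-0.2,5.5],"yaw":0},{"grip":60,"linear":[-0.05,-0.2,6.5],"yaw":0},{"grip":60,"linear":[-0.05,-0.2,7.3],"yaw":0},{"grip":60,"linear":[-0.05,-0.2,7.8],"yaw":0},{"grip":60,"linear":[-0.05,-0.2,8.2],"yaw":0},{"grip":60,"linear":[-0.05,-0.2,8.2],"yaw":0},{"grip":60,"linear":[-0.05,-0.2,8.2],"yaw":0}]' 12
python3 -m creep '[{"grip":40,"linear":[0,0,0],"yaw":0},{"grip":30,"linear":[0,0,0],"yaw":0},{"grip":15,"linear":[0,0,0],"yaw":0},{"grip":15,"linear":[0,0,0],"yaw":0},{"grip":15,"linear":[0,0,0],"yaw":0},{"grip":15,"linear":[0,0,0],"yaw":0},{"grip":15,"linear":[0,0,0],"yaw":0},{"grip":15,"linear":[0,0,0],"yaw":0},{"grip":15,"linear":[0,0,0],"yaw":0},{"grip":15,"linear":[0,0,0],"yaw":0}]' 12
```

```text
t: 3.48
position: [522.0, -198.9, 48.2]
tcp_rot: [[-0.966, -0.259, 0.0], [-0.259, 0.966, -0.0], [-0.0, -0.0, -1.0]]
ft_force: [-0.4, 0.5, 0.7]
gripper_width: 0.602
grasp_force: 0.0
t: 4.32
position: [521.9, -198.9, 48.1]
tcp_rot: [[-0.966, -0.259, 0.0], [-0.259, 0.966, -0.0], [-0.0, -0.0, -1.0]]
ft_force: [-0.9, -1.1, 7.0]
gripper_width: 0.24
grasp_force: 12.0
```

```bash
python3 -m creep '[{"grip":15,"linear":[-0.1,0,-0.05],"yaw":0},{"grip":15,"linear":[-0.2,0,-0.1],"yaw":0},{"grip":15,"linear":[-0.3,0,-0.1],"yaw":0},{"grip":15,"linear":[-0.4,0,-0.1],"yaw":0},{"grip":15,"linear":[-0.5,0,-0.1],"yaw":0},{"grip":15,"linear":[-0.6,0,-0.1],"yaw":0},{"grip":15,"linear":[-0.7,0,-0.1],"yaw":0},{"grip":15,"linear":[-0.8,0,-0.1],"yaw":0},{"grip":15,"linear":[-0.8,0,-0.1],"yaw":0},{"grip":15,"linear":[-0.8,0,-0.1],"yaw":0}]' 12
```

```text
t: 5.15
position: [527.5, -196.8, 48.5]
tcp_rot: [[-0.966, -0.259, -0.004], [-0.259, 0.966, 0.0], [0.004, 0.001, -1.0]]
ft_force: [-13.3, -7.1, 2.8]
gripper_width: 0.244
grasp_force: 12.0
```

A 15 N stop after about 5 mm means the shallow pocket is on the +x side. Sliding the other way.

```bash
python3 -m creep '[{"grip":15,"linear":[0.3,0,0],"yaw":0},{"grip":15,"linear":[0.6,0,0],"yaw":0},{"grip":15,"linear":[0.9,0,0],"yaw":0},{"grip":15,"linear":[1.2,0,0],"yaw":0},{"grip":15,"linear":[1.4,0,0],"yaw":0},{"grip":15,"linear":[1.5,0,0],"yaw":0},{"grip":15,"linear":[1.6,0,0],"yaw":0},{"grip":15,"linear":[1.7,0,0],"yaw":0},{"grip":15,"linear":[1.8,0,0],"yaw":0},{"grip":15,"linear":[1.8,0,0],"yaw":0}]' 12
python3 -m creep '[{"grip":15,"linear":[0.1,0,0],"yaw":0},{"grip":15,"linear":[0.15,0,0],"yaw":0},{"grip":15,"linear":[0.2,0,0],"yaw":0},{"grip":15,"linear":[0.25,0,0],"yaw":0},{"grip":15,"linear":[0.3,0,0],"yaw":0},{"grip":15,"linear":[0.35,0,0],"yaw":0},{"grip":15,"linear":[0.4,0,0],"yaw":0},{"grip":15,"linear":[0.4,0,0],"yaw":0},{"grip":15,"linear":[0.4,0,0],"yaw":0},{"grip":15,"linear":[0.4,0,0],"yaw":0}]' 12
```

```text
t: 5.98
position: [512.0, -201.4, 48.9]
tcp_rot: [[-0.966, -0.259, -0.0], [-0.259, 0.966, 0.0], [0.0, 0.0, -1.0]]
ft_force: [1.1, -0.7, -2.3]
gripper_width: 0.243
grasp_force: 12.0
t: 6.82
position: [508.3, -202.4, 48.9]
tcp_rot: [[-0.966, -0.259, 0.0], [-0.259, 0.966, -0.0], [-0.0, -0.0, -1.0]]
ft_force: [0.2, 0.3, -2.5]
gripper_width: 0.24
grasp_force: 12.0
```

```bash
python3 -m creep '[{"grip":15,"linear":[0.05,0,0],"yaw":0},{"grip":15,"linear":[0.1,0,0],"yaw":0},{"grip":15,"linear":[0.15,0,0],"yaw":0},{"grip":15,"linear":[0.2,0,0],"yaw":0},{"grip":15,"linear":[0.25,0,0],"yaw":0},{"grip":15,"linear":[0.3,0,0],"yaw":0},{"grip":15,"linear":[0.35,0,0],"yaw":0},{"grip":15,"linear":[0.4,0,0],"yaw":0},{"grip":15,"linear":[0.4,0,0],"yaw":0},{"grip":15,"linear":[0.4,0,0],"yaw":0}]' 12
python3 to.py 506.8 -202.6 48.9 195.2
```

```text
t: 7.65
position: [506.8, -203.4, 49.7]
tcp_rot: [[-0.966, -0.259, 0.005], [-0.259, 0.966, -0.001], [-0.004, -0.002, -1.0]]
ft_force: [13.7, 8.7, 3.5]
gripper_width: 0.24
grasp_force: 12.0
pos [ 506.8 -203.4   49.7] q [-0.49  0.63  1.72  0.    0.78 -2.33] t 7.65 lin cm [-0.02  0.08  0.08] yaw -0.004
```

It stopped after 16 mm of travel, so the deep pocket is on the −x side and the +x end is now free. I'll ease off and lift level until the plate meets the bar.

```bash
python3 -m creep '[{"grip":15,"linear":[-0.15,0,0],"yaw":0},{"grip":15,"linear":[-0.3,0,0],"yaw":0},{"grip":15,"linear":[-0.3,0,-0.1],"yaw":0},{"grip":15,"linear":[-0.3,0,-0.2],"yaw":0},{"grip":15,"linear":[-0.3,0,-0.3],"yaw":0},{"grip":15,"linear":[-0.3,0,-0.35],"yaw":0},{"grip":15,"linear":[-0.3,0,-0.4],"yaw":0},{"grip":15,"linear":[-0.3,0,-0.45],"yaw":0},{"grip":15,"linear":[-0.3,0,-0.5],"yaw":0},{"grip":15,"linear":[-0.3,0,-0.5],"yaw":0}]' 12
```

```text
t: 8.48
position: [507.3, -202.7, 54.0]
tcp_rot: [[-0.966, -0.259, 0.0], [-0.259, 0.966, -0.0], [-0.0, -0.0, -1.0]]
ft_force: [0.2, 0.2, -2.1]
gripper_width: 0.238
grasp_force: 12.0
```

Weight only, so no bar contact yet. Next I'll pivot it about the bar edge: up 7 mm while shifting 5.5 mm towards the pocket.

```bash
python3 -m creep '[{"grip":15,"linear":[0,0,-0.1],"yaw":0},{"grip":15,"linear":[0.05,0,-0.15],"yaw":0},{"grip":15,"linear":[0.1,0,-0.2],"yaw":0},{"grip":15,"linear":[0.15,0,-0.25],"yaw":0},{"grip":15,"linear":[0.2,0,-0.3],"yaw":0},{"grip":15,"linear":[0.25,0,-0.35],"yaw":0},{"grip":15,"linear":[0.28,0,-0.4],"yaw":0},{"grip":15,"linear":[0.3,0,-0.43],"yaw":0},{"grip":15,"linear":[0.3,0,-0.43],"yaw":0},{"grip":15,"linear":[0.3,0,-0.43],"yaw":0}]' 12
python3 - <<'E'
from h import *
p,d=cams.read_camera('scene')
u,v=proj('scene',[522,-198,50])[0];u,v=int(u),int(v)
cv2.imwrite('pics/s2.png',cv2.resize(p[v-40:v+45,u-55:u+55],None,fx=7,fy=7,interpolation=2))
E
```

```text
t: 9.32
position: [504.3, -203.5, 58.2]
tcp_rot: [[-0.966, -0.259, -0.0], [-0.259, 0.966, -0.0], [0.0, 0.0, -1.0]]
ft_force: [0.7, 0.2, -5.1]
gripper_width: 0.239
grasp_force: 12.0
```

View pics/s2.png

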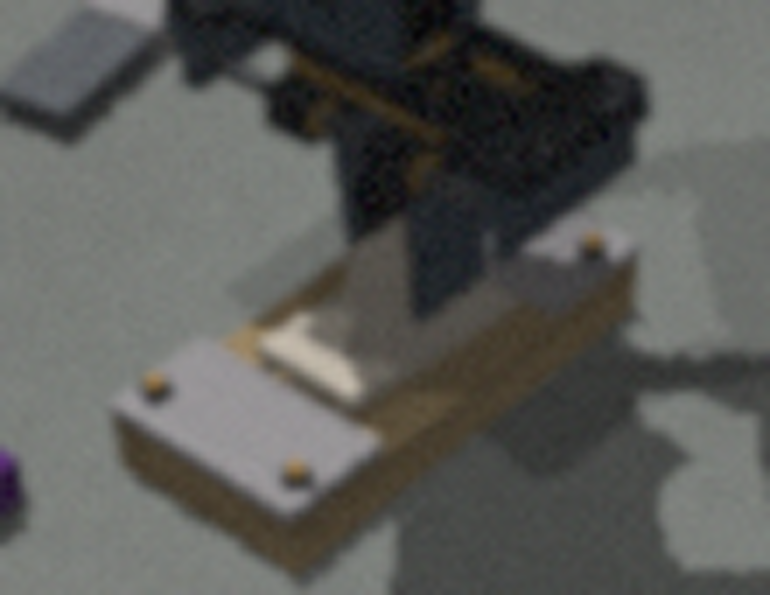

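The free end at (310,355) in the crop is rising clear of the near bar, and the force is only about 3 N over its weight. Tilting further.

```bash
python3 -m creep '[{"grip":15,"linear":[0.05,0,-0.05],"yaw":0},{"grip":15,"linear":[0.1,0,-0.1],"yaw":0},{"grip":15,"linear":[0.13,0,-0.15],"yaw":0},{"grip":15,"linear":[0.16,0,-0.2],"yaw":0},{"grip":15,"linear":[0.2,0,-0.25],"yaw":0},{"grip":15,"linear":[0.22,0,-0.28],"yaw":0},{"grip":15,"linear":[0.22,0,-0.28],"yaw":0},{"grip":15,"linear":[0.22,0,-0.28],"yaw":0},{"grip":15,"linear":[0.22,0,-0.28],"yaw":0},{"grip":15,"linear":[0.22,0,-0.28],"yaw":0}]' 12
python3 - <<'E'
from h import *
p,d=cams.read_camera('scene');np.save('s3.npy',d)
C=cloud('scene',d);c,s=np.cos(np.radians(15)),np.sin(np.radians(15))
m=(d>0)
X=(C[...,0]-522.3)*c+(C[...,1]+198.5)*s;Y=-(C[...,0]-522.3)*s+(C[...,1]+198.5)*c
for x0 in range(0,64,4):
    k=m&(X>x0)&(X<x0+4)&(abs(Y)<22)&(abs(Y)>14)&(C[...,2]<75)
    print(x0,k.sum(),np.percentile(C[k][:,2],[10,50,90]).round(1) if k.sum() else '')
u,v=proj('scene',[522,-198,50])[0];u,v=int(u),int(v)
cv2.imwrite('pics/s3.png',cv2.resize(p[v-40:v+45,u-55:u+55],None,fx=7,fy=7,interpolation=2))
E
```

```text
t: 10.2
position: [502.1, -204.0, 61.0]
tcp_rot: [[-0.966, -0.259, -0.0], [-0.259, 0.966, 0.0], [0.0, 0.0, -1.0]]
ft_force: [-0.2, -1.1, -4.6]
gripper_width: 0.24
grasp_force: 12.0
0 8 [28.4 37.6 52. ]
4 2 [40.6 40.7 40.7]
8 7 [27.4 40.2 42.3]
12 8 [15.8 40.8 42.6]
16 8 [27.  40.1 41.6]
20 3 [42.9 43.  43.1]
24 6 [30.  43.2 45.2]
28 9 [17.9 42.3 45.8]
32 12 [15.9 31.4 45.8]
36 8 [14.3 45.4 46.4]
40 7 [30.3 44.2 45.9]
44 10 [39.8 45.1 47. ]
48 4 [41.6 44.2 47. ]
52 4 [32.7 34.1 34.9]
56 5 [33.1 34.8 36. ]
60 7 [34.1 35.4 36.7]
```

View pics/s3.png

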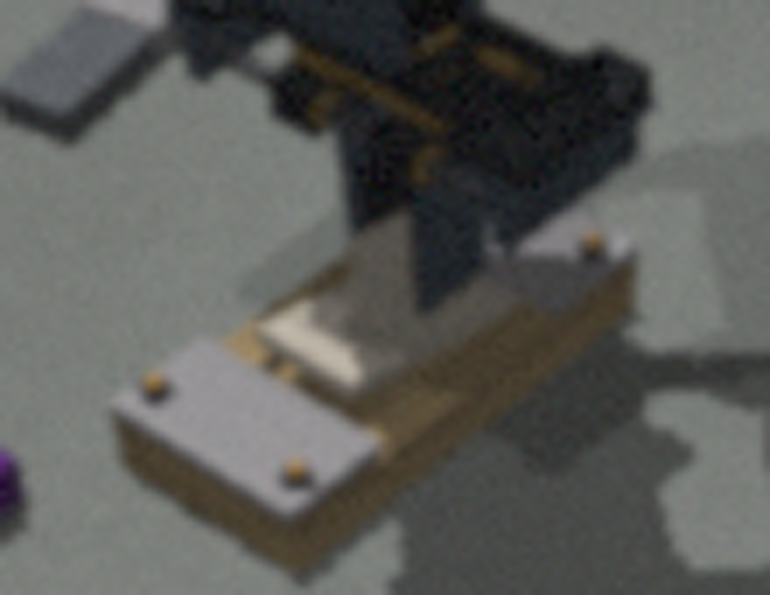

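The free end top is at z≈47 and its underside at ≈40, clear of the bar top at 34, with a tilt of about 10.5°. Drawing it out over the +x bar, rising slightly.

```bash
python3 -m creep '[{"grip":15,"linear":[-0.2,0,-0.01],"yaw":0},{"grip":15,"linear":[-0.4,0,-0.03],"yaw":0},{"grip":15,"linear":[-0.6,0,-0.06],"yaw":0},{"grip":15,"linear":[-0.8,0,-0.09],"yaw":0},{"grip":15,"linear":[-1,0,-0.12],"yaw":0},{"grip":15,"linear":[-1.2,0,-0.15],"yaw":0},{"grip":15,"linear":[-1.4,0,-0.18],"yaw":0},{"grip":15,"linear":[-1.6,0,-0.21],"yaw":0},{"grip":15,"linear":[-1.6,0,-0.21],"yaw":0},{"grip":15,"linear":[-1.6,0,-0.21],"yaw":0}]' 12

```

```text
t: 11.08
position: [517.8, -199.8, 63.1]
tcp_rot: [[-0.966, -0.259, 0.0], [-0.259, 0.966, -0.0], [-0.0, -0.0, -1.0]]
ft_force: [-0.5, -0.0, -2.4]
gripper_width: 0.239
grasp_force: 12.0
```

```bash
python3 -m creep '[{"grip":15,"linear":[-0.2,0,-0.03],"yaw":0},{"grip":15,"linear":[-0.4,0,-0.06],"yaw":0},{"grip":15,"linear":[-0.6,0,-0.09],"yaw":0},{"grip":15,"linear":[-0.8,0,-0.12],"yaw":0},{"grip":15,"linear":[-1,0,-0.15],"yaw":0},{"grip":15,"linear":[-1.2,0,-0.2],"yaw":0},{"grip":15,"linear":[-1.4,0,-0.23],"yaw":0},{"grip":15,"linear":[-1.5,0,-0.25],"yaw":0},{"grip":15,"linear":[-1.5,0,-0.25],"yaw":0},{"grip":15,"linear":[-1.5,0,-0.25],"yaw":0}]' 12
python3 - <<'E'
from h import *
p,d=cams.read_camera('top');C=cloud('top',d)
c,s=np.cos(np.radians(15)),np.sin(np.radians(15))
X=(C[...,0]-522.3)*c+(C[...,1]+198.5)*s;Y=-(C[...,0]-522.3)*s+(C[...,1]+198.5)*c
for x0 in range(-80,92,6):
    k=(d>0)&(X>x0)&(X<x0+6)&(abs(Y)<24)&(C[...,2]<60)
    print(x0,k.sum(),np.percentile(C[k][:,2],[10,50,90]).round(1) if k.sum() else '')
E
```

```text
t: 11.92
position: [532.2, -196.0, 65.6]
tcp_rot: [[-0.966, -0.259, -0.0], [-0.259, 0.966, 0.0], [0.0, 0.0, -1.0]]
ft_force: [0.3, -0.3, -2.3]
gripper_width: 0.245
grasp_force: 12.0
-80 0 
-74 0 
-68 0 
-62 0 
-56 0 
-50 0 
-44 0 
-38 0 
-32 0 
-26 0 
-20 0 
-14 0 
-8 0 
-2 0 
4 0 
10 0 
16 0 
22 0 
28 0 
34 0 
40 0 
46 0 
52 0 
58 0 
64 1 [51.6 51.6 51.6]
70 2 [43.4 45.6 47.7]
76 8 [31.8 34.9 37.8]
82 11 [32.2 32.9 35.2]
88 11 [32.2 34.7 36.9]
```

Force is its weight only, and the trapped end should be about 6 mm past the bar edge. A little further, then up slowly.

```bash
python3 -m creep '[{"grip":15,"linear":[-0.2,0,-0.05],"yaw":0},{"grip":15,"linear":[-0.4,0,-0.1],"yaw":0},{"grip":15,"linear":[-0.5,0,-0.2],"yaw":0},{"grip":15,"linear":[-0.5,0,-0.3],"yaw":0},{"grip":15,"linear":[-0.5,0,-0.5],"yaw":0},{"grip":15,"linear":[-0.5,0,-0.7],"yaw":0},{"grip":15,"linear":[-0.5,0,-0.9],"yaw":0},{"grip":15,"linear":[-0.5,0,-1.1],"yaw":0},{"grip":15,"linear":[-0.5,0,-1.3],"yaw":0},{"grip":15,"linear":[-0.5,0,-1.5],"yaw":0}]' 12
python3 to.py 535 203.6 180 204

```

```text
t: 12.8
position: [537.0, -194.7, 80.9]
tcp_rot: [[-0.966, -0.259, 0.0], [-0.259, 0.966, -0.0], [-0.0, -0.0, -1.0]]
ft_force: [-0.6, 0.3, -1.3]
gripper_width: 0.237
grasp_force: 12.0
pos [ 537.  -194.7   80.9] q [-0.45  0.61  1.64  0.    0.9  -2.29] t 12.8 lin cm [-10.13  38.52  -9.91] yaw -0.157
```

```bash
python3 -m creep '[{"grip":15,"linear":[0,0,-1],"yaw":0},{"grip":15,"linear":[0,0,-2.5],"yaw":0},{"grip":15,"linear":[0,0,-4],"yaw":0},{"grip":15,"linear":[0,0.5,-6],"yaw":0},{"grip":15,"linear":[-0.5,2,-8],"yaw":-0.01},{"grip":15,"linear":[-1.2,4.5,-8],"yaw":-0.02},{"grip":15,"linear":[-2,7.5,-8],"yaw":-0.03},{"grip":15,"linear":[-2.8,10.5,-8],"yaw":-0.04},{"grip":15,"linear":[-3.6,13.5,-8],"yaw":-0.06},{"grip":15,"linear":[-4.4,16.5,-8],"yaw":-0.08}]' 12
python3 to.py 535 203.6 160 204

```

```text
t: 13.63
position: [536.6, -22.6, 161.5]
tcp_rot: [[-0.942, -0.336, 0.001], [-0.336, 0.942, -0.0], [-0.001, -0.0, -1.0]]
ft_force: [-0.2, -0.5, -1.7]
gripper_width: 0.242
grasp_force: 12.0
pos [536.6 -22.6 161.5] q [-0.15  0.46  1.65 -0.    1.04 -2.07] t 13.6333 lin cm [-7.45 21.36  0.14] yaw -0.076
```

```bash
python3 -m creep '[{"grip":15,"linear":[-1,3,0],"yaw":-0.01},{"grip":15,"linear":[-2.1,6,0],"yaw":-0.02},{"grip":15,"linear":[-3.1,9,0],"yaw":-0.03},{"grip":15,"linear":[-4.2,12,0],"yaw":-0.04},{"grip":15,"linear":[-5.2,15,0],"yaw":-0.05},{"grip":15,"linear":[-6.2,17.8,0],"yaw":-0.06},{"grip":15,"linear":[-6.9,19.8,0],"yaw":-0.07},{"grip":15,"linear":[-7.3,21,0],"yaw":-0.076},{"grip":15,"linear":[-7.4,21.3,0],"yaw":-0.076},{"grip":15,"linear":[-7.4,21.3,0],"yaw":-0.076}]' 12
python3 to.py 535 203.6 110 204
python3 - <<'E'
from h import *
out=[]
for n in('scene','top'):
    p,d=cams.read_camera(n);C=cloud(n,d)
    m=(d>0)&(np.hypot(C[...,0]-535,C[...,1]-203.6)<90)&(C[...,2]>70)&(C[...,2]<170)&(p.min(-1)>90)
    c,s=np.cos(np.radians(24)),np.sin(np.radians(24));X=(C[...,0]-535)*c+(C[...,1]-203.6)*s
    print(n,m.sum())
    for x0 in range(-72,80,8):
        k=m&(X>x0)&(X<x0+8)
        if k.sum(): print(x0,k.sum(),np.percentile(C[k][:,2],[5,50,95]).round(1))
    u,v=map(int,proj(n,[535,204,110])[0]);v=max(v,60);out.append(cv2.resize(p[v-55:v+65,u-45:u+45],None,fx=4,fy=4,interpolation=2))
cv2.imwrite('pics/s4.png',np.hstack(out))
E
```

```text
t: 14.47
position: [534.9, 201.9, 160.9]
tcp_rot: [[-0.913, -0.407, 0.0], [-0.407, 0.913, -0.0], [-0.0, -0.0, -1.0]]
ft_force: [0.7, -0.3, -2.0]
gripper_width: 0.239
grasp_force: 12.0
pos [534.9 201.9 160.9] q [ 0.26  0.5   1.56 -0.    1.08 -1.73] t 14.4667 lin cm [-0.08  0.16  5.09] yaw 0.0
scene 315
-56 4 [123.4 124.  124.3]
-48 2 [123.3 124.5 125.6]
-24 1 [166.7 166.7 166.7]
16 2 [137.7 137.8 137.9]
24 22 [137.5 139.  140.8]
32 58 [138.  140.4 142.7]
40 54 [140.9 143.1 145.6]
48 75 [142.  143.8 145.7]
56 66 [143.3 145.2 147. ]
64 31 [141.7 146.3 147.8]
top 7
-56 6 [117.8 122.  123.8]
-48 1 [117.7 117.7 117.7]
```

View pics/s4.png

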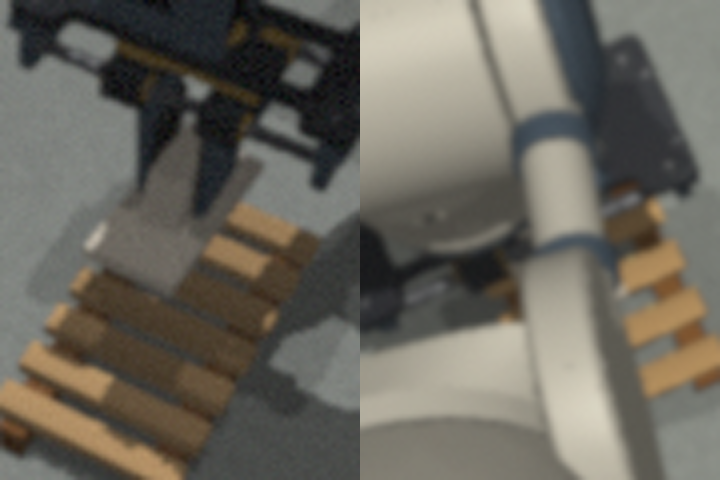

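The cast is held with its −x end low (top z 123 against 146, about 10.7° tilt). I'll lower so the low end touches first, then level it by pivoting about that end (12 mm down, 7 mm forward).

```bash
python3 -m creep '[{"grip":15,"linear":[0.2,0.1,-0],"yaw":0},{"grip":15,"linear":[0.4,0.15,1.5],"yaw":0},{"grip":15,"linear":[0.6,0.15,3],"yaw":0},{"grip":15,"linear":[0.6,0.15,4.5],"yaw":0},{"grip":15,"linear":[0.6,0.15,6],"yaw":0},{"grip":15,"linear":[0.6,0.15,7],"yaw":0},{"grip":15,"linear":[0.6,0.15,7.6],"yaw":0},{"grip":15,"linear":[0.6,0.15,8],"yaw":0},{"grip":15,"linear":[0.6,0.15,8.2],"yaw":0},{"grip":15,"linear":[0.6,0.15,8.2],"yaw":0}]' 12
python3 -m creep '[{"grip":15,"linear":[0,0,0.1],"yaw":0},{"grip":15,"linear":[0,0,0.2],"yaw":0},{"grip":15,"linear":[0,0,0.3],"yaw":0},{"grip":15,"linear":[0,0,0.4],"yaw":0},{"grip":15,"linear":[-0.05,0,0.5],"yaw":0},{"grip":15,"linear":[-0.1,0,0.6],"yaw":0},{"grip":15,"linear":[-0.15,0,0.7],"yaw":0},{"grip":15,"linear":[-0.2,0,0.8],"yaw":0},{"grip":15,"linear":[-0.2,0,0.8],"yaw":0},{"grip":15,"linear":[-0.2,0,0.8],"yaw":0}]' 12

```

```text
t: 15.4
position: [529.0, 200.4, 78.7]
tcp_rot: [[-0.914, -0.406, 0.0], [-0.406, 0.914, -0.0], [-0.0, -0.0, -1.0]]
ft_force: [-0.1, -0.3, -2.3]
gripper_width: 0.241
grasp_force: 12.0
t: 16.23
position: [530.9, 201.3, 70.6]
tcp_rot: [[-0.914, -0.406, 0.0], [-0.406, 0.914, -0.0], [-0.0, -0.0, -1.0]]
ft_force: [1.2, 1.0, 0.2]
gripper_width: 0.24
grasp_force: 12.0
```

Touching and rotating. Levelling the rest.

```bash
python3 -m creep '[{"grip":15,"linear":[-0.06,0,0.1],"yaw":0},{"grip":15,"linear":[-0.13,0,0.2],"yaw":0},{"grip":15,"linear":[-0.2,0,0.3],"yaw":0},{"grip":15,"linear":[-0.26,0,0.4],"yaw":0},{"grip":15,"linear":[-0.33,0,0.5],"yaw":0},{"grip":15,"linear":[-0.38,0,0.6],"yaw":0},{"grip":15,"linear":[-0.4,0,0.65],"yaw":0},{"grip":15,"linear":[-0.4,0,0.7],"yaw":0},{"grip":15,"linear":[-0.4,0,0.7],"yaw":0},{"grip":15,"linear":[-0.4,0,0.7],"yaw":0}]' 12
cat > chk.py <<'E'
from h import *
p,d=cams.read_camera('scene');C=cloud('scene',d)
c,s=np.cos(np.radians(24)),np.sin(np.radians(24));dx,dy=C[...,0]-535,C[...,1]-203.6
X=dx*c+dy*s;Y=-dx*s+dy*c
m=(d>0)&(abs(X)<90)&(abs(Y)<40)&(C[...,2]>34.5)&(C[...,2]<100)&(cv2.cvtColor(p,cv2.COLOR_BGR2HSV)[...,1]<70)&(p.max(-1)>70)
for x0 in range(-72,80,8):
    k=m&(X>x0)&(X<x0+8)
    if k.sum(): print(x0,k.sum(),np.percentile(C[k][:,2],[5,50,95]).round(1),Y[k].min().round(),Y[k].max().round())
k=m&(C[...,2]<43);print('X',np.percentile(X[k],[0,2,98,100]).round(1))
E
python3 chk.py
```

```text
t: 17.07
position: [534.4, 202.9, 63.9]
tcp_rot: [[-0.914, -0.406, 0.0], [-0.406, 0.914, -0.0], [-0.0, -0.0, -1.0]]
ft_force: [-1.3, -1.7, 7.0]
gripper_width: 0.239
grasp_force: 12.0
-64 3 [36.4 37.7 37.9] -24.0 -19.0
-56 4 [36.9 38.5 40.3] -25.0 20.0
-40 10 [36.1 38.1 40. ] 16.0 22.0
-32 11 [37.  37.7 40.2] 16.0 23.0
-24 10 [35.  36.9 38.8] 17.0 23.0
-16 14 [35.2 39.7 79.8] -13.0 22.0
-8 21 [37.2 72.2 74.8] -11.0 22.0
0 28 [36.1 71.5 73.5] -10.0 23.0
8 41 [35.6 70.9 74.3] -25.0 23.0
16 74 [35.9 40.  74.1] -26.0 23.0
24 158 [36.  51.5 73.3] -27.0 23.0
32 67 [35.7 38.  40.2] -27.0 23.0
40 68 [35.9 37.9 41.4] -27.0 22.0
48 76 [35.4 37.7 40.1] -27.0 23.0
56 74 [34.9 37.5 39.9] -26.0 22.0
64 7 [35.6 37.5 39.8] -11.0 18.0
X [-56.4 -37.7  63.6  65.1]
```

It is flat (plate top z≈37.5 along its whole length), within about 3 mm of centre, and carried by the rack. Releasing and retreating.

```bash
python3 -m creep '[{"grip":26,"linear":[0,0,0],"yaw":0},{"grip":28,"linear":[0,0,0],"yaw":0},{"grip":32,"linear":[0,0,0],"yaw":0},{"grip":38,"linear":[0,0,0],"yaw":0},{"grip":45,"linear":[0,0,0],"yaw":0},{"grip":55,"linear":[0,0,0],"yaw":0},{"grip":60,"linear":[0,0,0],"yaw":0},{"grip":60,"linear":[0,0,0],"yaw":0},{"grip":60,"linear":[0,0,-0.5],"yaw":0},{"grip":60,"linear":[0,0,-1],"yaw":0}]' 12
python3 -m creep '[{"grip":60,"linear":[0,0,-1],"yaw":0},{"grip":60,"linear":[0,0,-2.5],"yaw":0},{"grip":60,"linear":[0,0,-4],"yaw":0},{"grip":60,"linear":[0,0,-6],"yaw":0},{"grip":60,"linear":[0,0,-8],"yaw":0},{"grip":60,"linear":[0,0,-10],"yaw":0},{"grip":60,"linear":[0,0,-12],"yaw":0},{"grip":60,"linear":[0,0,-13],"yaw":0},{"grip":60,"linear":[0,0,-13],"yaw":0},{"grip":60,"linear":[0,0,-13],"yaw":0}]' 12
python3 chk.py
python3 - <<'E'
from h import *
p,d=cams.read_camera('scene')
cv2.imwrite('pics/s5.png',cv2.resize(p[190:400,200:480],None,fx=2.5,fy=2.5,interpolation=2))
E
```

```text
t: 17.95
position: [534.2, 202.9, 73.8]
tcp_rot: [[-0.914, -0.406, -0.001], [-0.406, 0.914, -0.0], [0.001, 0.0, -1.0]]
ft_force: [0.2, 0.9, 0.1]
gripper_width: 0.598
grasp_force: 0.0
t: 18.78
position: [534.4, 202.9, 203.8]
tcp_rot: [[-0.914, -0.406, 0.001], [-0.406, 0.914, 0.0], [-0.001, -0.0, -1.0]]
ft_force: [-0.6, -0.3, -0.7]
gripper_width: 0.599
grasp_force: 0.0
-64 7 [34.7 36.8 37.7] -27.0 21.0
-56 56 [35.2 38.  40.1] -26.0 23.0
-48 31 [35.  37.3 40.7] -27.0 23.0
-40 26 [35.6 38.  40.5] -25.0 23.0
-32 30 [35.5 37.6 40.1] -27.0 23.0
-24 50 [35.9 47.1 73.1] -27.0 23.0
-16 63 [36.3 62.9 74.3] -27.0 22.0
-8 61 [36.1 60.3 74.2] -28.0 23.0
0 66 [36.3 52.8 74.4] -27.0 23.0
8 68 [35.7 60.4 74.2] -27.0 22.0
16 73 [35.5 45.9 73.6] -28.0 23.0
24 159 [36.  51.7 73.2] -28.0 23.0
32 69 [35.5 37.9 40.2] -27.0 23.0
40 75 [35.5 38.  40.8] -27.0 23.0
48 68 [35.1 37.8 40.2] -27.0 23.0
56 77 [34.7 37.5 39.9] -26.0 22.0
64 5 [35.6 35.9 37.3] -6.0 14.0
X [-58.3 -54.5  63.4  65.1]
```

View pics/s5.png

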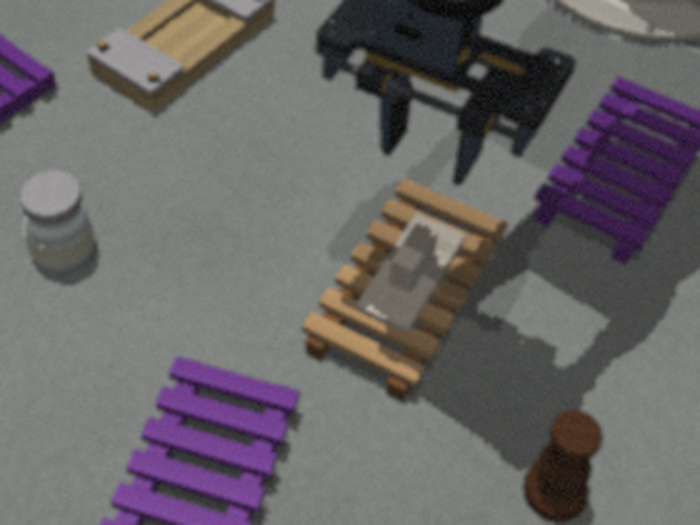

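The cast (410,270 in the crop) lies flat on the wooden rack, rib up, centred within about 3 mm and lengthwise. The mould is empty and the jar and baluster are still standing. Handing in.

```bash
python3 -c "
from station import r
print(r.hand_in())"
```

```text
the job is handed in; nothing more can be done
None
```

The cast is out of its mould and lies rib up, lengthwise and about 3 mm off the middle of the wooden drying rack, released and with the arm clear; I handed the job in after about 19 s of robot time, and it reported no verdict.

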